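# Show a hidden mark on a loudspeaker to the overhead camera with a mirror

### The arm

A 7-joint arm with a two-finger parallel gripper is mounted at the origin on the work surface. World frame = base frame: x ahead of the robot, y to its left, z up, the work surface at z = 0. Lengths are in m, angles in rad, forces in N, time in s.
With the tool pointing down it reaches from about 0.35 to 0.9 m from the base axis. Payload 8.1 kg.
Tool frame: the origin (TCP) lies at the very end of the fingers, on their centre line; the grasp point (between the pads) lies 19 mm behind it; x points along the fingers, y is the direction in which the jaws open and shut, and the axes are right-handed (so a half turn about x gives the same grasp; the last joint's range is limited). The gripper opens to 85 mm and grips with 20 to 120 N. Pads are 22 mm wide; open, the fingers measure 114 mm over their backs; the gripper's body (76 mm by 85 mm) begins 54 mm behind the grasp point. The pads swing forward as they close: fully open they stand 13 mm farther back than shut.
Start: joints at [-1.224, 0.434, 0.025, 1.573, -0.012, 1.134, -0.075], TCP at [0.272, 0.563, 0.231] pointing down, gripper open.
Joint ranges: [-2.62, 2.62], [-0.44, 2.09], [-1.27, 1.32], [0.08, 2.57], [-1.32, 4.46], [0.12, 2], [-2.74, 2.74]. Speed limits (rad/s): [2.22, 2.22, 3.01, 3.01, 3.14, 3.14, 3.14].

### API

Orientations are given as a unit quaternion [w, x, y, z].
In Python, from workcell import observe, get_image, camera_info, finish_job gives the robot as it stands.
- The arm moves only by the shell command python3 -m inch 'ROWS' [OPENING] [FORCE]. ROWS is JSON, a list of rows, each a list of 6 numbers: the shift along the tool's x, y, z in mm, then the turn, a rotation vector about the tool's x, y, z in rad. In form: [[tx, ty, tz, wx, wy, wz], ...]. A call has 1 to 8 rows; each row shifts and turns the pose as measured when the row begins, along the tool's axes as they then stand; what a row does not reach is not made up. A row lasts 1/10 s, in which the tool goes at most 50 mm and 8.59 degrees, less where a joint would pass 70% of its speed; a pose out of reach is approached as far as the arm can. A call with a gripper value outside its range is refused whole. OPENING is the finger opening in mm, from 0 to 85.4, set as the call begins (- or left out, the last holds). The fingers move at their own pace and stop on an object; FORCE is the grip in N (left out, the last holds). Time passes only in rows, so rows that do not move let the fingers close. It gives the time, the measured TCP pose, the force and the opening at its end, in the units of the state.
- observe(): the state, without advancing time (a new reading comes with each control period).
- get_image(name): name is "scene" or "top"; returns (picture, depth): 384x512x3 uint8, red, green, blue; 384x512 float32, m along the optical axis (not along the pixel's ray), 0 where there is no reading.
- camera_info(name): a dict with "intrinsics" (3x3 intrinsics, pixels), "k1" (the pictures are not rectified: a ray, as slopes to the right and down, at radius r is drawn at 1 + k1 r^2 times it, then the intrinsics apply), "extrinsics" (4x4, takes a point from camera to world coordinates). Camera axes: x right, y up, looking along -z (the intrinsics and any distortion apply to the point x, -y, -z); pixel columns grow to the right and rows downward; lengths in m; the calibration is good to about 2 mm. A picture is of the moment at which its call begins. camera_info takes no time and is no camera call.
- finish_job(): hands the job in, once; it reports no verdict.
The state is a dict: "time_s": time; "joints": joint angles; "qvel": joint speeds; "joint_efforts": joint torques, N m; "tcp_pos": TCP position; "ee_rot": TCP orientation; "contact_force": force on the tool from outside, world axes, zero at the start; "torque": the same for the moment, N m; "finger_gap": finger opening in m.
Only numpy, scipy, OpenCV 4.12 (cv2) and the standard library are available. Lean on these libraries where they do the work, as an engineer would, in place of code of your own. Each camera call takes 0.05 s, during which the arm holds its last target.

### The job

Switch on the camera's ring light by pushing the plunger on its control box right down to its stop and letting it come back up. Then lift the inspection mirror from its rest and hold it a hand's breadth (about 10 cm) straight out from the cross-shaped polarity mark on the side of the loudspeaker, glass level with the mark and angled so that the camera looking down from above sees the mark in the middle of the glass. Finish there with the mirror still in the gripper, held still; do not knock the loudspeaker or the camera stand, and leave the other things on the bench where they are.

Things in the scene. Friction and masses are not known exactly. Their poses are not given: they have to be found in the camera images.
- lamp_box: Control box of the ring light: grey painted box 100 x 80 x 45 mm on the bench with one black mushroom-headed plunger in the middle of its lid. Origin under its centre. It stands either left or right of the middle of the bench, and the mirror's rest stands on the other side.
- plunger (a joint): Travel of the spring plunger: 0 when up, 0.009 m when fully down on its stop. Its spring pushes back with 2.3 N at first and 6.3 N at the stop; it rises by itself when let go.
- plunger_top (a point): Centre of the top of the plunger's round head (36 mm diameter, 10 mm thick), 73 mm above the bench when up. It is pressed straight down.
- rest: Dark wooden tool rest on the bench, fixed: base 150 x 62 x 10 mm and two forks, each 8 mm thick, 90 mm apart along its x axis; the notches are 18 mm wide, their floors 38 mm and their prongs 51 mm above the bench. Origin under its centre.
- mirror: Inspection mirror, 108 g; black flat-sided handle (130 mm long, 14 x 14 mm square) along its x axis, thin steel neck, round swivel head at +x (away from the robot in the rest). Origin in the handle's section midway between the rest's forks, 45 mm above the bench at the start; handle from x = -70 to +60 mm, 82 mm free between the forks; balance point x = +24 mm. z is up as it lies in the rest.
- mirror_head (a joint): Swivel angle: by how much the glass's outward normal is raised from the handle's +x towards the handle's +z, in rad (0: glass square to the handle). Differs from start to start, 0.30 to 0.80; the swivel is stiff (0.15 N m) and stays as found. Its axis is parallel to the handle's y, through x = +100 mm on the handle's line.
- glass (a point): Centre of the front of the round mirror glass (57 mm diameter in a 60 mm steel frame 5 mm thick), 12 mm in front of the swivel along the glass's normal. Its x axis is the outward normal of the glass, y is the handle's y.
- stand: Copy stand, fixed: plywood board 280 x 420 x 12 mm, a 24 mm column, 0.59 m high, 225 mm to the +y side of the lens axis, and a boom that carries a small camera with a white ring light (88 mm diameter) looking straight down. Origin on the bench under the lens. z up.
- lens (a point): Front of the camera's lens, 460 mm above the bench, looking straight down at the loudspeaker; no part of the stand hangs lower above the loudspeaker.
- driver: Loudspeaker driver, face down on the stand's board, fixed: 214 mm flange, conical basket, shiny magnet pot on top (110 mm across, top 168 mm above the bench). Origin under its centre, within 15 mm of the lens axis. Its -x side bears a black terminal board (74 x 36 mm) with two brass posts, 54 mm apart, sticking out 25 mm and seen from above. Turned up to 0.45 rad either way from facing the robot (-x).
- mark (a point): The polarity mark: a brass cross 18 mm across, flat on the terminal board midway between the posts, 117 mm above the bench and 60.5 mm from the driver's axis, facing out along the driver's -x. Same axes as the driver. The camera cannot see it directly.
- aim (a point): Unmarked point, 12.6 mm behind and 71.7 mm above the mark in the driver's frame (same axes). With the glass centre 100 mm straight out from the mark at its height, the camera sees the mark mid-glass if the glass's normal passes through this point (about 32 degrees above level). Elsewhere the normal must halve the angle between the directions to mark and lens.
- screwdriver: Screwdriver with wooden handle lying on the bench near the robot, 190 mm long; bystander. Origin under its middle.
- pliers: Long-nose pliers, about 160 mm long, 12 mm high, lying between robot and stand; bystander.
- glue_jar: Amber jar 60 mm in diameter, 75 mm high; bystander.
- wire_spool: Spool of copper wire 64 mm in diameter, 55 mm high; bystander.
- valve: Glass vacuum valve standing on its black base, 46 mm in diameter, 104 mm high; bystander.
- parts_tray: Flat steel tray of small parts, 100 x 140 x 28 mm; bystander.
- brush: Small brush lying on the bench, 170 mm long; bystander.
- gasket: Cork ring 120 mm in diameter, 5 mm thick, lying flat; bystander.
There are look-alikes about, which are no part of the job. Leave any orange or red look-alike of the rest alone.

How it is judged:
By the outcome, as a careful person would: the job done as asked, in the order asked, and still so for the second after the job is handed in, while the arm keeps its last pose, push and grip.
It also fails if it takes over 48 s, if anything falls off the work surface, if the arm or the gripper's body presses on something with over 40 N, if the wrist force passes 120 N, or if a joint passes its speed limit or range.

## Working session

There is one attempt and no reset: what is moved stays moved. The work goes in short steps, Python scripts to look and compute and a shell command to move; the robot and the scene stay as the last step left them, time stands still between calls to the robot, and variables do not carry over. Pictures are saved under pics/ and viewed, and the job is handed in when it is done.

```bash
ls; mkdir -p pics; python3 - <<'E'
from workcell import *
import cv2,numpy as np
s=observe();print(s)
for n in("scene","top"):
    p,d=get_image(n);np.savez(f"pics/{n}0.npz",p=p,d=d);cv2.imwrite(f"pics/{n}0.png",p[:,:,::-1]);c=camera_info(n);print(n,c)
E
```

```text
pics
{'time_s': 0.0, 'joints': array([-1.22358909,  0.4352098 ,  0.02497859,  1.57410343, -0.01158415,
        1.13400405, -0.07511035]), 'qvel': array([ 2.68984263e-04, -1.09361141e-03,  6.01312685e-04,  4.65543877e-05,
        1.71719824e-03,  1.13088537e-04, -1.50472554e-04]), 'joint_efforts': array([-4.82122923e-04, -6.70464635e+01,  1.02457680e+00, -3.16224396e+01,
        1.55426277e-02,  1.23081097e-02, -3.06731783e-05]), 'tcp_pos': array([0.27158239, 0.56234382, 0.23053179]), 'ee_rot': array([ 0.68922341,  0.15716631,  0.68936121, -0.15827495]), 'contact_force': array([-0.15300125,  0.17742991, -0.49902753]), 'torque': array([ 0.01997553, -0.00768428, -0.02148667]), 'finger_gap': 0.08545776282295985}
scene {'intrinsics': array([[366.53045984,   0.        , 250.24233898],
       [  0.        , 366.53045984, 191.53189571],
       [  0.        ,   0.        ,   1.        ]]), 'k1': -0.1008258353715552, 'extrinsics': array([[-0.82064557, -0.34667581,  0.45426505,  1.08545949],
       [ 0.57128079, -0.47910922,  0.66640274,  0.9283569 ],
       [-0.01338314,  0.80639335,  0.59122809,  1.00722649],
       [ 0.        ,  0.        ,  0.        ,  1.        ]])}
top {'intrinsics': array([[461.9882112 ,   0.        , 253.57284796],
       [  0.        , 461.9882112 , 191.04225112],
       [  0.        ,   0.        ,   1.        ]]), 'k1': -0.04743034682212663, 'extrinsics': array([[ 0.02436754,  0.99871952, -0.04433443,  0.43401087],
       [-0.99965132,  0.02389107, -0.0112455 ,  0.05952038],
       [-0.0101719 ,  0.04459299,  0.99895345,  1.83383528],
       [ 0.        ,  0.        ,  0.        ,  1.        ]])}
```

View pics/scene0.png

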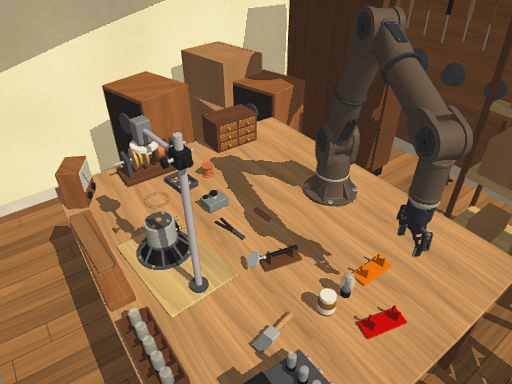

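View pics/top0.png

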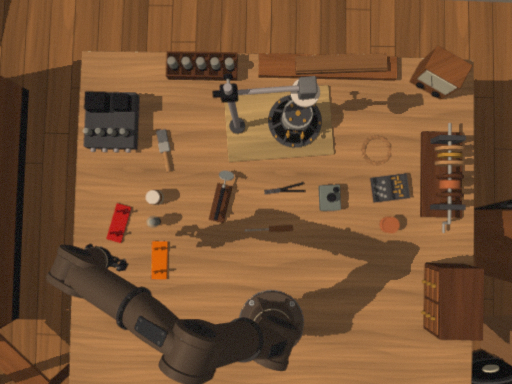

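The scene view shows the dark rest with the mirror at about (275,258), the lamp box with its black plunger at (212,200), and the driver at (162,238). In the top view these are at (222,197), (331,197) and (297,120). The orange rest at (160,260) and the red one at (119,222) are look-alikes. Next I'll enlarge the crops.

```bash
cat > h.py <<'E'
import numpy as np,cv2
from workcell import *
from scipy.spatial.transform import Rotation as R
def cam(n):
    c=camera_info(n);return c["intrinsics"],c["k1"],c["extrinsics"]
def ray(n,u,v):
    K,k,E=cam(n)
    x=(u-K[0,2])/K[0,0];y=(v-K[1,2])/K[1,1]
    d=cv2.undistortPoints(np.array([[[u,v]]],float),K,np.array([k,0,0,0,0.]))[0,0]
    w=E[:3,:3]@np.array([d[0],-d[1],-1]);return E[:3,3],w
def onz(n,u,v,z):
    o,w=ray(n,u,v);t=(z-o[2])/w[2];return o+t*w
def proj(n,P):
    K,k,E=cam(n);p=np.linalg.inv(E)@np.append(P,1)
    x,y=p[0]/-p[2],-p[1]/-p[2];f=1+k*(x*x+y*y)
    return np.array([K[0,0]*x*f+K[0,2],K[1,1]*y*f+K[1,2]])
def tri(uv1,uv2):
    (o1,w1),(o2,w2)=ray("top",*uv1),ray("scene",*uv2)
    A=np.stack([w1,-w2],1);t=np.linalg.lstsq(A,o2-o1,rcond=None)[0]
    a,b=o1+t[0]*w1,o2+t[1]*w2;return (a+b)/2,np.linalg.norm(a-b)
def pcl(n,d):
    K,k,E=cam(n);h,w=d.shape;uu,vv=np.meshgrid(np.arange(w),np.arange(h))
    q=cv2.undistortPoints(np.stack([uu,vv],-1).reshape(-1,1,2).astype(float),K,np.array([k,0,0,0,0.]))[:,0]
    z=d.reshape(-1,1);P=np.hstack([q[:,:1]*z,-q[:,1:]*z,-z]);return (P@E[:3,:3].T+E[:3,3]).reshape(h,w,3)
def crop(p,u0,v0,u1,v1,s,f):
    c=cv2.resize(p[v0:v1,u0:u1,::-1],None,fx=s,fy=s,interpolation=cv2.INTER_CUBIC)
    for u in range(-(-u0//10)*10,u1,10):
        cv2.putText(c,str(u),((u-u0)*s,8),0,.3,(0,0,255));cv2.line(c,((u-u0)*s,10),((u-u0)*s,15),(0,0,255))
    for v in range(-(-v0//10)*10,v1,10):
        cv2.putText(c,str(v),(0,(v-v0)*s+4),0,.3,(0,0,255))
    cv2.imwrite(f,c)
E
python3 - <<'E'
from h import *
t=np.load("pics/top0.npz")["p"];s=np.load("pics/scene0.npz")["p"]
crop(t,200,70,350,235,5-1,"pics/tc.png")
crop(s,110,180,310,320,4,"pics/sc.png")
E
```

```text
(no output)
```

View pics/tc.png

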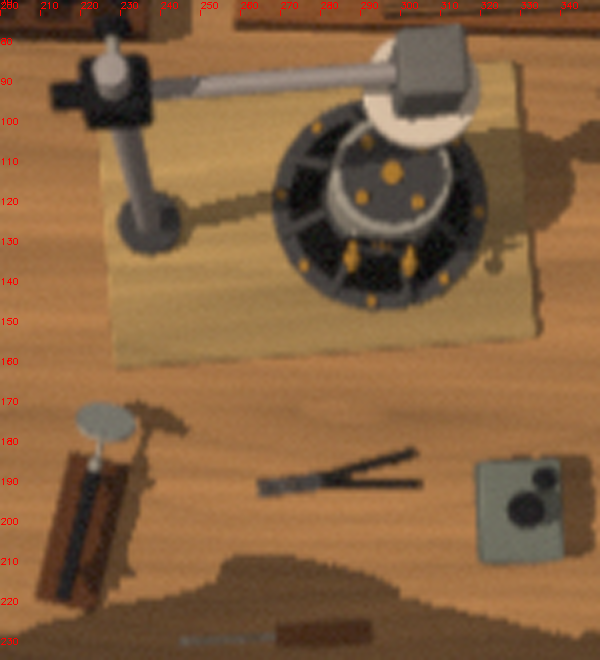

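View pics/sc.png

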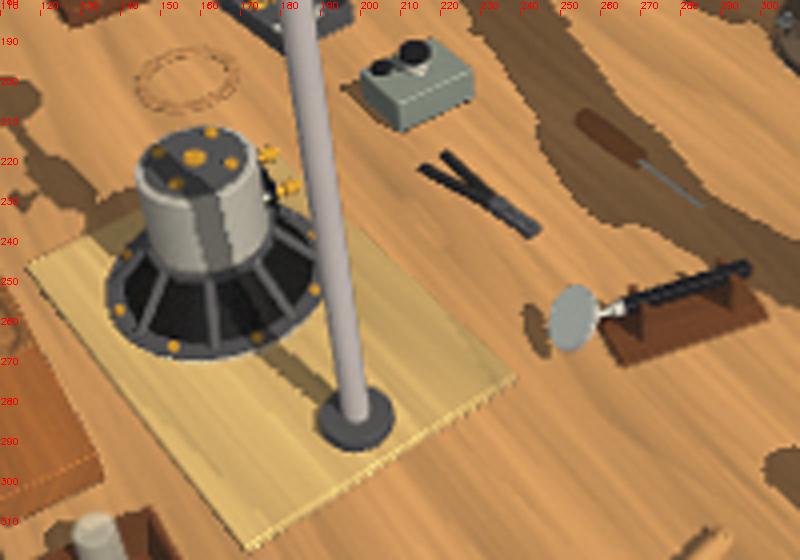

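```bash
python3 - <<'E'
from h import *
np.set_printoptions(precision=4,suppress=True)
T=np.load("pics/top0.npz");S=np.load("pics/scene0.npz")
t,s=T["p"],S["p"]
# plunger
def blobs(p,n,box,f,minA=8):
    u0,v0,u1,v1=box;hsv=cv2.cvtColor(p,cv2.COLOR_RGB2HSV)[v0:v1,u0:u1]
    m=f(hsv.astype(int)).astype(np.uint8);k,l,st,c=cv2.connectedComponentsWithStats(m)
    for i in range(1,k):
        if st[i,4]>=minA: print(n,"A",st[i,4],"c",c[i]+[u0,v0],"box",st[i,:4]+[u0,v0,0,0])
    return m,l
dark=lambda h:h[...,2]<45
print("plunger");blobs(t,"top",(318,182,345,212),dark);blobs(s,"scene",(195,185,230,215),dark)
brass=lambda h:(h[...,0]>12)&(h[...,0]<28)&(h[...,1]>190)&(h[...,2]>100)
print("brass");blobs(t,"top",(265,95,325,150),brass,3);blobs(s,"scene",(135,205,195,275),brass,3)
print("handle");
for p,n,b in((t,"top",(205,183,236,225)),(s,"scene",(255,240,300,262))):
    m,l=blobs(p,n,b,dark)
print("glass")
grey=lambda h:(h[...,1]<55)&(h[...,2]>100)
blobs(t,"top",(215,165,240,190),grey);blobs(s,"scene",(240,245,270,270),grey)
P=pcl("top",T["d"])
for u,v in((331,197),(325,190),(222,190),(220,200),(217,215),(226,175),(297,113),(297,160)):print(u,v,P[v,u])
Q=pcl("scene",S["d"])
for u,v in((211,193),(254,258),(157,222),(280,250)):print(u,v,Q[v,u])
E
```

```text
plunger
top A 17 c [335.8824 189.4118] box [334 188   5   4]
top A 48 c [331.375  196.9792] box [328 194   8   7]
scene A 32 c [212.8438 192.625 ] box [210 190   7   6]
scene A 15 c [204.6667 196.4667] box [203 195   5   4]
brass
scene A 4 c [162.5 212.5] box [162 212   2   2]
scene A 10 c [158.2 219. ] box [157 218   4   3]
scene A 10 c [176.5 218. ] box [175 217   4   3]
scene A 4 c [167.5 220.5] box [167 220   2   2]
scene A 11 c [181.9091 226.2727] box [179 225   6   3]
scene A 4 c [152.75 266.  ] box [152 265   2   3]
handle
top A 84 c [219.2738 203.2857] box [215 189  10  30]
scene A 94 c [281.1489 251.0532] box [266 245  31  14]
glass
top A 92 c [226.1739 175.0435] box [220 171  14   9]
scene A 173 c [253.9422 258.8497] box [247 251  19  17]
331 197 [ 0.4966 -0.2168  0.0698]
325 190 [ 0.5239 -0.1964  0.0487]
222 190 [0.5141 0.2015 0.0546]
220 200 [0.4752 0.2078 0.0588]
217 215 [0.4172 0.2184 0.0514]
226 175 [0.5721 0.1873 0.0593]
297 113 [ 0.7963 -0.0729  0.1666]
297 160 [ 0.6433 -0.0898  0.0001]
211 193 [ 0.5114 -0.2134  0.0742]
254 258 [0.5743 0.195  0.0632]
157 222 [ 0.8085 -0.0674  0.1627]
280 250 [0.4685 0.2087 0.0515]
```

```bash
python3 - <<'E'
from h import *
np.set_printoptions(precision=4,suppress=True)
T=np.load("pics/top0.npz");S=np.load("pics/scene0.npz");t,s=T["p"],S["p"]
print("plunger tri",tri((331.4,197),(212.8,192.6)),onz("top",331.4,197,.073))
def mask(p,box,f):
    u0,v0,u1,v1=box;h=cv2.cvtColor(p,cv2.COLOR_RGB2HSV)[v0:v1,u0:u1].astype(int)
    m=f(h);v,u=np.nonzero(m);return np.stack([u+u0,v+v0],1).astype(np.float32)
dark=lambda h:h[...,2]<45
a=mask(t,(205,183,236,225),dark);b=mask(s,(255,240,300,262),dark)
for n,x in(("top",a),("scene",b)):
    l=cv2.fitLine(x,cv2.DIST_L2,0,.01,.01)[:,0];q=(x-l[2:])@l[:2]
    e=[l[2:]+l[:2]*(q.min()-.5),l[2:]+l[:2]*(q.max()+.5)];print(n,l,e)
    if n=="top":
        w=[onz("top",*i,.050) for i in e];print(w,np.linalg.norm(w[0]-w[1]),np.arctan2(*(w[0]-w[1])[[1,0]]));et=e
    else: es=e
print("ends tri",[tri(x,y) for x in et for y in es])
print("glass tri",tri((226.2,175),(253.9,258.8)))
# glass normal by plane fits
for n,box,D in(("top",(215,165,240,182),T),("scene",(240,245,264,270),S)):
    P=pcl(n,D["d"]);u0,v0,u1,v1=box
    h=cv2.cvtColor(D["p"],cv2.COLOR_RGB2HSV).astype(int);m=np.zeros(h.shape[:2],np.uint8)
    m[v0:v1,u0:u1]=((h[...,1]<55)&(h[...,2]>100))[v0:v1,u0:u1]
    m=cv2.erode(m,np.ones((3,3)));p=P[m>0];p=p[p[:,2]>.03];c=p.mean(0);U,sv,V=np.linalg.svd(p-c);print(n,len(p),c,V[2],sv)
    if 1:
        c0,_=cv2.findContours((cv2.dilate(m,np.ones((3,3)))).astype(np.uint8),0,1);print(cv2.fitEllipse(max(c0,key=len)))
# driver
P=pcl("top",T["d"]);Q=pcl("scene",S["d"])
for n,X in(("top",P),("scene",Q)):
    m=(abs(X[...,2]-.165)<.012)&(X[...,0]>.68)&(X[...,0]<.92)&(abs(X[...,1]+.07)<.09);x=X[m];print(n,len(x),x.mean(0),x.min(0),x.max(0))
    v,u=np.nonzero(m);print(u.min(),u.max(),v.min(),v.max())
crop(t,262,90,332,150,10,"pics/drv.png");crop(s,130,200,200,275,8,"pics/drvs.png")
E
```

```text
plunger tri (array([ 0.4979, -0.2195,  0.0668]), np.float64(0.0027336976193083574)) [ 0.4965 -0.2178  0.073 ]
top [  0.2353  -0.9719 219.2738 203.2857] [array([215.5537, 218.6485], dtype=float32), array([222.9209, 188.2242], dtype=float32)]
[array([0.403 , 0.2237, 0.05  ]), array([0.5213, 0.1985, 0.05  ])] 0.12089350464394975 2.931011683573024
scene [  0.9514  -0.3078 281.1489 251.0532] [array([265.8039, 256.0181], dtype=float32), array([296.5484, 246.0707], dtype=float32)]
ends tri [(array([0.4504, 0.1957, 0.0041]), np.float64(0.11563932687569549)), (array([0.4028, 0.2242, 0.0457]), np.float64(0.00029453890472534445)), (array([0.5228, 0.198 , 0.0442]), np.float64(0.003070534008693354)), (array([0.4808, 0.2301, 0.1013]), np.float64(0.10407811310489613))]
glass tri (array([0.5716, 0.1879, 0.0513]), np.float64(0.0028749310157808053))
top 51 [0.5724 0.187  0.0529] [-0.7984  0.174  -0.5764] [0.0777 0.0703 0.0194]
((226.12351989746094, 175.04843139648438), (7.666726112365723, 12.864885330200195), 98.80052947998047)
scene 101 [0.5801 0.1968 0.0633] [-0.61    0.7485 -0.2601] [1.3072 0.1202 0.0838]
((252.97177124023438, 259.1380920410156), (11.30561637878418, 15.549659729003906), 19.01631736755371)
top 597 [ 0.7888 -0.0726  0.1629] [ 0.7417 -0.1288  0.153 ] [ 0.8472 -0.022   0.1748]
283 312 100 128
scene 500 [ 0.8027 -0.0665  0.1627] [ 0.7474 -0.1273  0.153 ] [ 0.8541 -0.0175  0.1713]
144 173 211 232
```

View pics/drv.png

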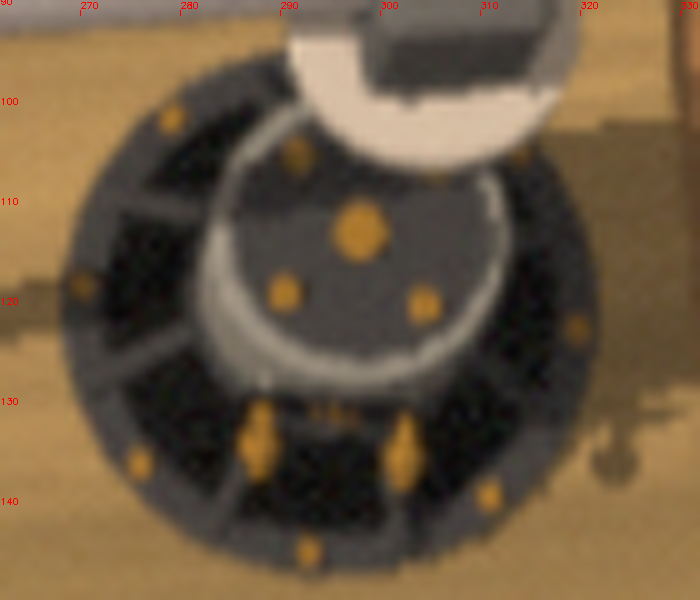

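View pics/drvs.png

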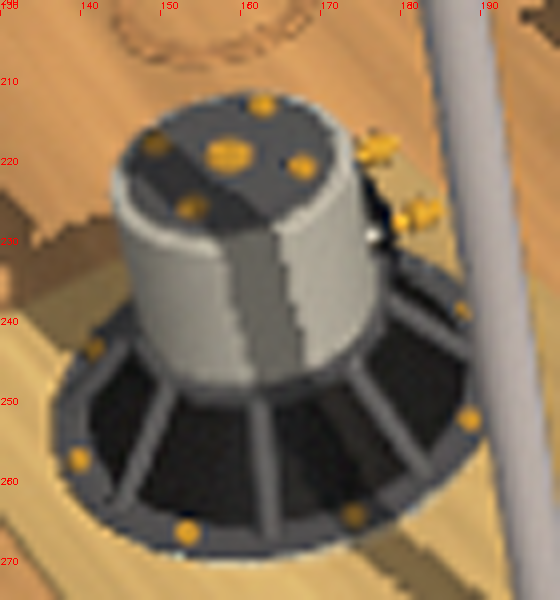

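```bash
python3 - <<'E'
from h import *
np.set_printoptions(precision=4,suppress=True)
c=lambda x,y:(262+x/10-.45,90+y/10-.45); cs=lambda x,y:(130+x/8-.44,200+y/8-.44)
print("pot ctr tri",tri(c(360,231),cs(229,155)),onz("top",*c(360,231),.170))
L=c(258,455);Rr=c(402,463)
print("post tri",tri(L,cs(424,212)),tri(Rr,cs(380,150)))
for z in(.117,.121):
    l,r=onz("top",*L,z),onz("top",*Rr,z);m=(l+r)/2;print(l,r,np.linalg.norm(l-r),"yaw posts",np.arctan2(*( r-l)[[1,0]])+np.pi/2)
    ctr=onz("top",*c(360,231),.170);d=ctr-m;print("yaw ctr",np.arctan2(d[1],d[0]),np.hypot(d[0],d[1]))
sc=[onz("top",*c(*q),.170) for q in((297,156),(285,293),(424,305),(434,170))]
print(np.array(sc),[np.linalg.norm(sc[i]-sc[(i+1)%4]) for i in range(4)], "sq yaw",[np.arctan2(*(sc[(i+1)%4]-sc[i])[[1,0]]) for i in range(4)])
fl=[onz("top",*c(*q),.018) for q in((172,119),(82,287),(140,463),(308,552),(488,496),(577,328))]
a=np.array(fl)[:,:2];s=np.linalg.lstsq(np.c_[2*a,np.ones(6)],(a**2).sum(1),rcond=None)[0];print("flange",s[:2],np.sqrt(s[2]+s[:2]@s[:2]))
print([np.arctan2(*(p-s[:2])[::-1]) for p in a])
print("mark",onz("top",*c(335,412),.117))
# ring light ctr
E
```

```text
pot ctr tri (array([ 0.7986, -0.0754,  0.1664]), np.float64(0.0020951076826194056)) [ 0.7969 -0.0747  0.17  ]
post tri (array([ 0.7241, -0.0431,  0.1177]), np.float64(0.0030535274259402604)) (array([ 0.7217, -0.0966,  0.1167]), np.float64(0.001250787644615165))
[ 0.7228 -0.0424  0.117 ] [ 0.7211 -0.0963  0.117 ] 0.0539336213161358 yaw posts -0.03224195221452297
yaw ctr -0.07091779925818611 0.07510715845069603
[ 0.7222 -0.0421  0.121 ] [ 0.7204 -0.0959  0.121 ] 0.05380796308476811 yaw posts -0.03224195221452364
yaw ctr -0.07424122775842266 0.07579808621115809
[[ 0.824  -0.0512  0.17  ]
 [ 0.7735 -0.0478  0.17  ]
 [ 0.7703 -0.0984  0.17  ]
 [ 0.82   -0.1012  0.17  ]] [np.float64(0.05059750635160538), np.float64(0.05066018819354435), np.float64(0.04979126041520766), np.float64(0.05009327991981538)] sq yaw [np.float64(3.074750534782777), np.float64(-1.6341096119106495), np.float64(-0.055382749024163375), np.float64(1.491362483409409)]
flange [ 0.7994 -0.0755] 0.09811901926682362
[np.float64(0.7144248977375411), np.float64(1.5136091995605645), np.float64(2.2861815060406734), np.float64(3.0731992302130116), np.float64(-2.4289146831875925), np.float64(-1.6333422814374734)]
mark [ 0.7397 -0.0709  0.117 ]
```

```bash
cat >> h.py <<'E'
def tq(s=None):
    s=s or observe();q=s["ee_rot"];return np.array(s["tcp_pos"]),R.from_quat([q[1],q[2],q[3],q[0]])
def down(yaw,pitch=0):
    # tool x down; tool y along handle y; handle x at yaw, pitched up by pitch
    hx=R.from_euler("z",yaw)*R.from_euler("y",-pitch)
    return hx*R.from_matrix(np.array([[0,0,1],[0,1,0],[-1,0,0]],float))  # cols: toolx=-z, tooly=+y, toolz=+x
def delta(P,Rt):
    p,r=tq();d=r.inv().apply(np.array(P)-p)*1000;w=(r.inv()*Rt).as_rotvec()
    print("tcp",p.round(4),"delta tool mm",d.round(1),"rotvec",w.round(4),"deg",np.degrees(np.linalg.norm(w)).round(1),"axes\n",r.as_matrix().round(3))
E
python3 - <<'E'
from h import *
for y in(-.21,-.065): 
  for f in(0,np.pi): delta([.497,-.218,.12],down(y+f))
E
```

```text
tcp [0.2716 0.5624 0.2306] delta tool mm [ 111.5 -604.6  542.3] rotvec [-0.2399 -0.      0.0014] deg 13.7 axes
 [[-0.     0.435  0.9  ]
 [-0.001  0.9   -0.435]
 [-1.    -0.001  0.   ]]
tcp [0.2716 0.5624 0.2306] delta tool mm [ 111.5 -604.6  542.3] rotvec [2.9017e+00 2.0000e-03 1.0000e-04] deg 166.3 axes
 [[-0.     0.435  0.9  ]
 [-0.001  0.9   -0.435]
 [-1.    -0.001  0.   ]]
tcp [0.2716 0.5624 0.2306] delta tool mm [ 111.5 -604.6  542.3] rotvec [-3.849e-01 -1.000e-04  1.400e-03] deg 22.1 axes
 [[-0.     0.435  0.9  ]
 [-0.001  0.9   -0.435]
 [-1.    -0.001  0.   ]]
tcp [0.2716 0.5624 0.2306] delta tool mm [ 111.5 -604.6  542.3] rotvec [2.7567e+00 1.9000e-03 2.0000e-04] deg 157.9 axes
 [[-0.     0.435  0.9  ]
 [-0.001  0.9   -0.435]
 [-1.    -0.001  0.   ]]
```

```bash
python3 -m inch '[[0,0,0,-0.12,0,0],[0,0,0,-0.12,0,0]]' 0 40; python3 - <<'E'
from h import *
delta([.497,-.218,.23],down(-.21))
E
```

```text
time_s: 0.3
tcp_pos: [0.2712, 0.5619, 0.2296]
ee_rot: [0.703, 0.071, 0.704, -0.073]
contact_force: [-0.0, 0.4, -0.1]
finger_gap: 0.059
tcp [0.2712 0.5619 0.2296] delta tool mm [   2.  -717.9  379.3] rotvec [ 0.0058 -0.0003  0.0035] deg 0.4 axes
 [[-0.001  0.203  0.979]
 [-0.003  0.979 -0.203]
 [-1.    -0.003 -0.   ]]
```

```bash
python3 -m inch '[[0,-40,21,0,0,0],[0,-40,21,0,0,0],[0,-40,21,0,0,0],[0,-40,21,0,0,0],[0,-40,21,0,0,0],[0,-40,21,0,0,0],[0,-40,21,0,0,0],[0,-40,21,0,0,0]]' ; python3 - <<'E'
from h import *
delta([.497,-.218,.23],down(-.21))
E
```

```text
time_s: 1.1
tcp_pos: [0.3716, 0.2075, 0.2265]
ee_rot: [0.702, 0.065, 0.706, -0.068]
contact_force: [0.3, 0.8, 0.4]
finger_gap: -0.0004
tcp [0.3716 0.2075 0.2265] delta tool mm [  -2.2 -394.4  203. ] rotvec [ 0.0213 -0.0046  0.0056] deg 1.3 axes
 [[-0.006  0.188  0.982]
 [-0.005  0.982 -0.188]
 [-1.    -0.006 -0.005]]
```

```bash
python3 -m inch '[[0,-40,21,0,0,0],[0,-40,21,0,0,0],[0,-40,21,0,0,0],[0,-40,21,0,0,0],[0,-40,21,0,0,0],[0,-40,21,0,0,0],[0,-40,21,0,0,0],[0,-40,21,0,0,0]]' ; python3 - <<'E'
from h import *
delta([.497,-.218,.10],down(-.21))
E
```

```text
time_s: 1.9
tcp_pos: [0.4766, -0.1535, 0.2274]
ee_rot: [0.702, 0.065, 0.706, -0.067]
contact_force: [1.4, 1.8, 0.5]
finger_gap: 0.0002
tcp [ 0.4766 -0.1535  0.2274] delta tool mm [127.5 -59.1  32.6] rotvec [ 0.023  -0.0042  0.0042] deg 1.4 axes
 [[-0.005  0.186  0.983]
 [-0.003  0.983 -0.186]
 [-1.    -0.004 -0.004]]
```

```bash
python3 -m inch '[[0,-30,16,0,0,0],[0,-29,16,0,0,0],[40,0,0,0,0,0],[40,0,0,0,0,0],[0,0,0,0,0,0]]' ; python3 - <<'E'
from h import *
delta([.497,-.218,.10],down(-.21))
t,d=get_image("top");s,ds=get_image("scene")
crop(t,300,170,360,230,8,"pics/pt.png");crop(s,170,140,250,220,7,"pics/ps.png")
E
```

```text
time_s: 2.4
tcp_pos: [0.4975, -0.2301, 0.1456]
ee_rot: [0.703, 0.067, 0.704, -0.073]
contact_force: [-0.4, 1.5, -0.4]
finger_gap: 0.0001
tcp [ 0.4975 -0.2301  0.1456] delta tool mm [45.5 12.2 -2.8] rotvec [ 0.0125 -0.0013  0.0088] deg 0.9 axes
 [[-0.003  0.196  0.981]
 [-0.008  0.981 -0.196]
 [-1.    -0.009 -0.001]]
```

View pics/ps.png

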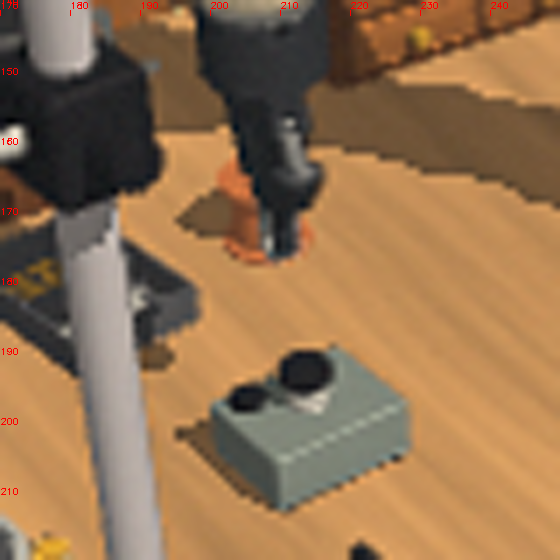

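View pics/pt.png

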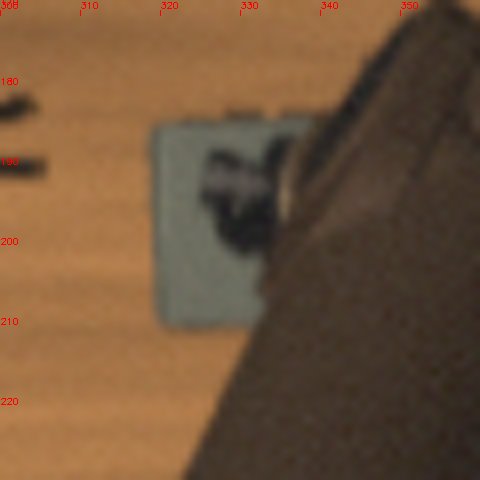

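The gripper is above the box. The plunger head is at (212,193) in the scene view and (331,197) in the top view, next to its shadow. I'll centre over it and lower.

```bash
python3 -m inch '[[20,12,-2,0.01,0,0],[20,0,0,0,0,0],[10,0,0,0,0,0],[0,0,0,0,0,0]]' ; python3 - <<'E'
from h import *
delta([.497,-.218,.064],down(-.21))
E
```

```text
time_s: 2.9
tcp_pos: [0.5061, -0.2187, 0.1068]
ee_rot: [0.709, 0.069, 0.698, -0.076]
contact_force: [1.2, -0.2, 0.0]
finger_gap: -0.0001
tcp [ 0.5061 -0.2187  0.1068] delta tool mm [42.6 -0.8 -9.7] rotvec [0.0056 0.0163 0.0084] deg 1.1 axes
 [[ 0.014  0.203  0.979]
 [-0.012  0.979 -0.203]
 [-1.    -0.008  0.016]]
```

```bash
python3 -m inch '[[10,0,-9,0,0.016,0.008],[8,0,0,0,0,0],[4,0,0,0,0,0],[0,0,0,0,0,0]]' ; python3 - <<'E'
from h import *
delta([.497,-.218,.064],down(-.21))
E
```

```text
time_s: 3.3
tcp_pos: [0.4985, -0.2176, 0.0864]
ee_rot: [0.705, 0.072, 0.702, -0.072]
contact_force: [-0.1, 0.2, 0.3]
finger_gap: 0.0004
tcp [ 0.4985 -0.2176  0.0864] delta tool mm [22.4 -0.7 -1.5] rotvec [ 0.0057  0.0036 -0.0004] deg 0.4 axes
 [[ 0.004  0.203  0.979]
 [-0.     0.979 -0.203]
 [-1.     0.     0.004]]
```

```bash
python3 -m inch '[[8,0,-1,0,0,0],[6,0,0,0,0,0],[4,0,0,0,0,0],[0,0,0,0,0,0]]';python3 -m inch '[[3,0,0,0,0,0],[0,0,0,0,0,0]]';
```

```text
time_s: 3.7
tcp_pos: [0.4982, -0.2178, 0.0675]
ee_rot: [0.705, 0.072, 0.702, -0.072]
contact_force: [-0.4, 0.9, 5.2]
finger_gap: -0.0003
time_s: 3.9
tcp_pos: [0.4982, -0.2178, 0.0647]
ee_rot: [0.705, 0.072, 0.702, -0.072]
contact_force: [-0.9, 1.2, 5.9]
finger_gap: -0.0
```

```bash
python3 -m inch '[[2,0,0,0,0,0],[0,0,0,0,0,0]]';python3 -m inch '[[2,0,0,0,0,0],[0,0,0,0,0,0]]'
```

```text
time_s: 4.1
tcp_pos: [0.4982, -0.2178, 0.0644]
ee_rot: [0.705, 0.073, 0.702, -0.072]
contact_force: [-2.8, 1.5, 6.0]
finger_gap: -0.0003
time_s: 4.3
tcp_pos: [0.4982, -0.2178, 0.0646]
ee_rot: [0.706, 0.073, 0.701, -0.072]
contact_force: [-2.0, 0.8, 6.4]
finger_gap: -0.0001
```

```bash
python3 -m inch '[[4,0,0,0,0,0]]';python3 -m inch '[[4,0,0,0,0,0]]';python3 -m inch '[[6,0,0,0,0,0]]'
```

```text
time_s: 4.4
tcp_pos: [0.4986, -0.218, 0.0631]
ee_rot: [0.706, 0.074, 0.701, -0.071]
contact_force: [-19.3, 9.3, 76.0]
finger_gap: 0.0001
time_s: 4.5
tcp_pos: [0.4987, -0.2181, 0.0631]
ee_rot: [0.707, 0.075, 0.7, -0.071]
contact_force: [-22.4, 10.9, 77.4]
finger_gap: 0.0002
time_s: 4.6
tcp_pos: [0.4988, -0.2182, 0.0626]
ee_rot: [0.707, 0.076, 0.699, -0.07]
contact_force: [-30.5, 13.9, 106.7]
finger_gap: 0.0003
```

Full stop was reached: travel was about 9–10 mm and the force rose steeply. That last push, at 107 N, was harder than I wanted, so I'm releasing it now.

```bash
python3 -m inch '[[-3,0,0,0,0,0],[-10,0,0,0,0,0],[-30,0,0,0,0,0],[-40,0,0,0,0,0],[-30,0,0,0,0,0],[0,0,0,0,0,0]]' 60; python3 - <<'E'
from h import *
s,ds=get_image("scene");crop(s,110,90,250,230,5,"pics/p2.png")
delta([.4857,.206,.16],down(-.212))
E
```

```text
time_s: 5.2
tcp_pos: [0.4977, -0.2194, 0.1842]
ee_rot: [0.709, 0.077, 0.698, -0.07]
contact_force: [0.2, -0.6, 0.2]
finger_gap: 0.0596
tcp [ 0.497  -0.2189  0.1824] delta tool mm [ 25.6 413.1 -99. ] rotvec [ 0.0041  0.0125 -0.0106] deg 1.0 axes
 [[ 0.014  0.206  0.978]
 [ 0.008  0.978 -0.206]
 [-1.     0.011  0.013]]
```

View pics/p2.png

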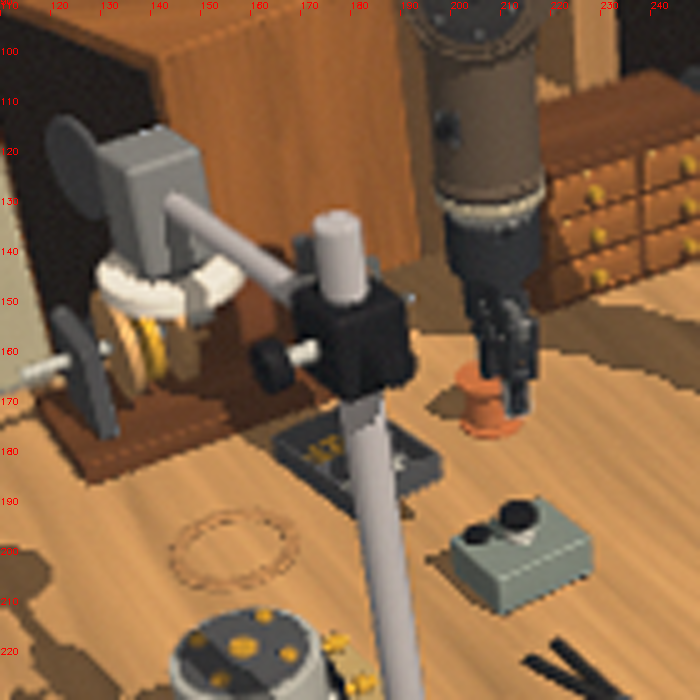

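The plunger is up again at about (213,193) in the scene view and the box hasn't moved. Next I go to the mirror. The dark wooden rest holding it, top (222,197), is the right one; the orange and red ones are empty look-alikes. The earlier enlarged crops confirmed this.

```bash
python3 -m inch '[[0,40,-10,0,0.012,-0.01],[0,45,-11,0,0,0],[0,45,-11,0,0,0],[0,45,-11,0,0,0],[0,45,-11,0,0,0],[0,45,-11,0,0,0],[0,45,-11,0,0,0],[0,40,-11,0,0,0]]'; python3 - <<'E'
from h import *
delta([.4857,.206,.16],down(-.212))
E
```

```text
time_s: 6.05
tcp_pos: [0.4806, 0.1462, 0.1734]
ee_rot: [0.7, 0.075, 0.706, -0.081]
contact_force: [1.0, -0.5, 0.4]
finger_gap: 0.0604
tcp [0.4806 0.1462 0.1734] delta tool mm [12.9 59.6 -8.1] rotvec [-0.0098 -0.0079  0.0089] deg 0.9 axes
 [[-0.01   0.22   0.975]
 [-0.007  0.975 -0.22 ]
 [-1.    -0.009 -0.008]]
```

```bash
python3 -m inch '[[5,30,-4,0,0,0],[5,20,-4,0,0,0],[0,0,0,-0.01,-0.008,0.009],[0,0,0,0,0,0]]'; python3 - <<'E'
from h import *
np.set_printoptions(precision=4,suppress=True)
# refine handle/glass with averaged depth (arm may occlude top); use first picture's rest mask and scene now
T=np.load("pics/top0.npz")
P=pcl("top",T["d"])
# ring light centre from initial pictures
c=lambda x,y:(262+x/10-.45,90+y/10-.45)
delta([.4857,.206,.11],down(-.212))
s,d=get_image("scene");crop(s,230,180,330,280,7,"pics/g1.png")
E
```

```text
time_s: 6.45
tcp_pos: [0.4789, 0.2058, 0.1571]
ee_rot: [0.701, 0.069, 0.706, -0.071]
contact_force: [0.5, -0.4, 0.4]
finger_gap: 0.0605
tcp [0.4789 0.2058 0.1571] delta tool mm [47.   1.7  7. ] rotvec [ 0.0129 -0.0068  0.0031] deg 0.9 axes
 [[-0.007  0.198  0.98 ]
 [-0.002  0.98  -0.198]
 [-1.    -0.003 -0.007]]
```

View pics/g1.png

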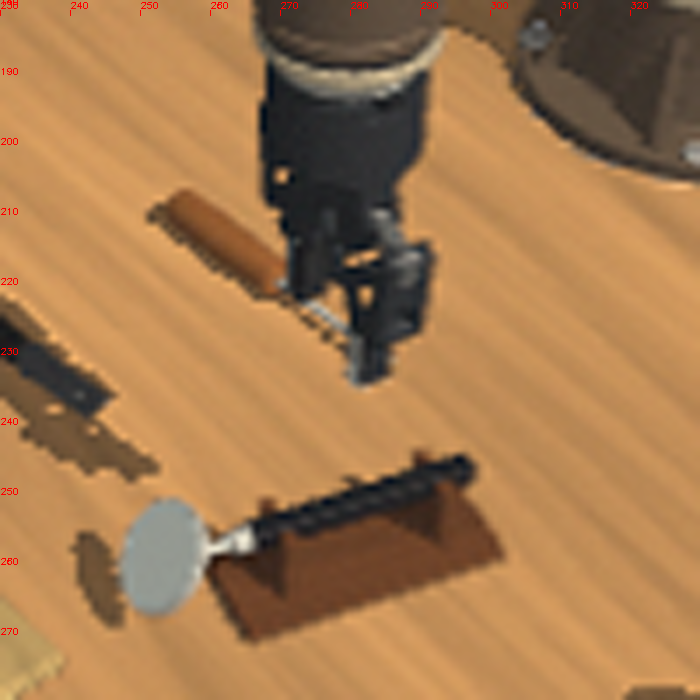

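```bash
python3 - <<'E'
from h import *
np.set_printoptions(precision=4,suppress=True)
# fork prong tips, crop 7x offset
g=lambda x,y:(230+x/7-.43,180+y/7-.43)
for q in((267,500),(422,452)):
    print("prong tip",onz("scene",*g(*q),.051))
# base corners front (near head) at z~.010 top edges
for q in((212,560),(250,636),(500,556)): print("base",onz("scene",*g(*q),.005))
E
```

```text
prong tip [0.5074 0.1863 0.051 ]
prong tip [0.4199 0.206  0.051 ]
base [0.5298 0.1689 0.005 ]
base [0.5451 0.2231 0.005 ]
base [0.4045 0.2557 0.005 ]
```

```bash
python3 -m inch '[[25,1,7,0.01,-0.007,0.003],[20,0,0,0,0,0],[0,0,0,0,0,0]]'; python3 - <<'E'
from h import *
delta([.4855,.2062,.026],down(-.218))
E
```

```text
time_s: 6.8
tcp_pos: [0.4866, 0.2018, 0.1111]
ee_rot: [0.703, 0.076, 0.703, -0.076]
contact_force: [0.6, -0.2, 0.1]
finger_gap: 0.0602
tcp [0.4866 0.2018 0.1111] delta tool mm [85.1  4.2 -2.1] rotvec [0.003  0.0008 0.0006] deg 0.2 axes
 [[ 0.001  0.213  0.977]
 [-0.001  0.977 -0.213]
 [-1.    -0.001  0.001]]
```

```bash
python3 -m inch '[[10,4,-2,0,0,0],[15,0,0,0,0,0],[15,0,0,0,0,0],[10,0,0,0,0,0],[0,0,0,0,0,0]]'; python3 - <<'E'
from h import *
delta([.4855,.2062,.026],down(-.218))
E
```

```text
time_s: 7.3
tcp_pos: [0.4872, 0.2046, 0.0612]
ee_rot: [0.704, 0.078, 0.702, -0.077]
contact_force: [0.2, -0.2, 0.1]
finger_gap: 0.06
tcp [0.4872 0.2046 0.0612] delta tool mm [35.2  1.1 -2.1] rotvec [-0.0019  0.0032 -0.0011] deg 0.2 axes
 [[ 0.003  0.218  0.976]
 [ 0.     0.976 -0.218]
 [-1.     0.001  0.003]]
```

```bash
python3 -m inch '[[12,1,-1,0,0.003,0],[12,0,0,0,0,0],[9,0,0,0,0,0],[0,0,0,0,0,0]]'; python3 - <<'E'
from h import *
delta([.4855,.2062,.026],down(-.218))
s,d=get_image("scene");crop(s,230,180,330,280,7,"pics/g2.png")
E
```

```text
time_s: 7.7
tcp_pos: [0.4873, 0.2065, 0.0268]
ee_rot: [0.703, 0.079, 0.702, -0.077]
contact_force: [-0.2, -0.7, -0.7]
finger_gap: 0.06
tcp [0.4873 0.2065 0.0268] delta tool mm [ 0.8 -0.7 -1.7] rotvec [-0.0021  0.0015 -0.0027] deg 0.2 axes
 [[ 0.002  0.218  0.976]
 [ 0.002  0.976 -0.218]
 [-1.     0.003  0.001]]
```

View pics/g2.png

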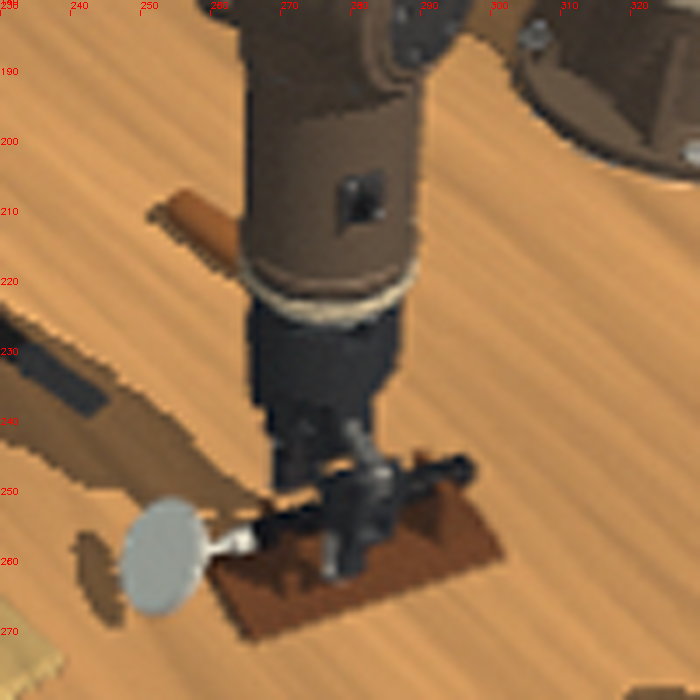

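The fingers straddle the handle between the forks at about (280,253) in the scene view. Closing.

```bash
python3 -m inch '[[0,0,0,0,0,0],[0,0,0,0,0,0],[0,0,0,0,0,0],[0,0,0,0,0,0],[0,0,0,0,0,0]]' 5 70; python3 -m inch '[[0,0,0,0,0,0],[0,0,0,0,0,0],[0,0,0,0,0,0],[0,0,0,0,0,0],[0,0,0,0,0,0]]' 5 70;
```

```text
time_s: 8.25
tcp_pos: [0.4883, 0.2067, 0.0284]
ee_rot: [0.704, 0.079, 0.702, -0.076]
contact_force: [-0.8, -1.0, -0.4]
finger_gap: 0.0128
time_s: 8.75
tcp_pos: [0.4882, 0.2068, 0.0284]
ee_rot: [0.704, 0.079, 0.702, -0.076]
contact_force: [-0.4, 0.6, -1.5]
finger_gap: 0.0128
```

```bash
python3 - <<'E'
from h import *
p,r=tq();Hh=R.from_euler("z",-.218)
o=np.array([.466,.2105,.045]);np.savez("grasp.npz",off=r.inv().apply(o-p),q=(r.inv()*Hh).as_quat());print(r.inv().apply(o-p))
E
python3 -m inch '[[-10,0,0,0,0,0],[-15,0,0,0,0,0],[-25,0,0,0,0,0],[-30,0,0,0,0,0],[-30,0,0,0,0,0],[-20,0,0,0,0,0],[0,0,0,0,0,0],[0,0,0,0,0,0]]'
python3 - <<'E'
from h import *
a=[get_image("top") for _ in range(4)];b=[get_image("scene") for _ in range(4)]
np.savez("pics/lift.npz",t=a[0][0],s=b[0][0],td=[x[1] for x in a],sd=[x[1] for x in b])
crop(a[0][0],180,110,260,220,5,"pics/l_t.png");crop(b[0][0],220,160,320,280,5,"pics/l_s.png");delta([.5,0,.15],down(-.065))
E
```

```text
[-0.01670648 -0.00111893 -0.02238665]
time_s: 9.55
tcp_pos: [0.4871, 0.2055, 0.1671]
ee_rot: [0.704, 0.079, 0.702, -0.077]
contact_force: [0.2, -0.1, -0.9]
finger_gap: 0.0125
tcp [0.4869 0.2052 0.1659] delta tool mm [  15.5 -197.4   57.8] rotvec [-0.1563  0.0018 -0.0022] deg 9.0 axes
 [[ 0.002  0.22   0.976]
 [ 0.002  0.976 -0.22 ]
 [-1.     0.002  0.002]]
```

View pics/l_t.png

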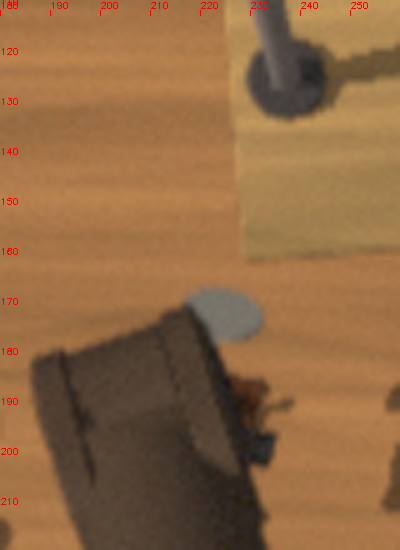

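View pics/l_s.png

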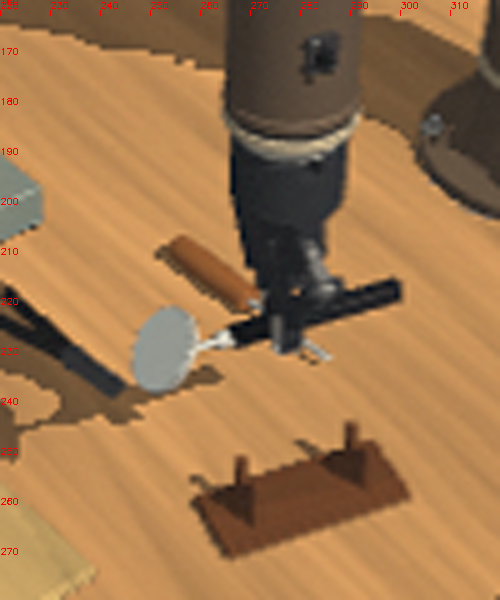

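The mirror is lifted clear of the rest and lies level, with the glass at (252,229) in the scene view. Now I'll measure the glass normal and the lens.

```bash
cat >> h.py <<'E'
def glass(n,p,ds,box,er=3):
    u0,v0,u1,v1=box;h=cv2.cvtColor(p,cv2.COLOR_RGB2HSV).astype(int);m=np.zeros(h.shape[:2],np.uint8)
    m[v0:v1,u0:u1]=((h[...,1]<60)&(h[...,2]>90))[v0:v1,u0:u1]
    k,l,st,c=cv2.connectedComponentsWithStats(m);i=1+np.argmax(st[1:,4]);m=(l==i).astype(np.uint8)
    ct,_=cv2.findContours(m,0,1);e=cv2.fitEllipse(max(ct,key=len))
    d=np.median(np.array(ds),0);X=pcl(n,d)[cv2.erode(m,np.ones((er,er)))>0]
    c0=np.median(X,0);X=X[np.linalg.norm(X-c0,axis=1)<.045]
    for _ in range(5):
        c0=X.mean(0);V=np.linalg.svd(X-c0)[2][2];r=(X-c0)@V;X=X[abs(r)<max(2.5*np.median(abs(r))*1.5,.002)]
    if V[0]<0:V=-V
    print(n,"centroid",c0.round(4),"normal",V.round(3),"elev",np.arcsin(V[2]).round(3),"yaw",np.arctan2(V[1],V[0]).round(3),"N",len(X),"rms",r.std().round(4),"ell",e)
    # ellipse -> circle pose (two solutions), undistorted conic
    K,k1,E=cam(n);c=max(ct,key=len)[:,0].astype(float)[:,None]
    return c0,V,e,m
def circpose(n,m,rad=.0295):
    # subpixel-ish boundary: ellipse from area moments, in undistorted normalised rays
    K,k1,E=cam(n);v,u=np.nonzero(m)
    q=cv2.undistortPoints(np.stack([u,v],1).astype(float)[:,None],K,np.array([k1,0,0,0,0.]))[:,0]
    mu=q.mean(0);C=np.cov(q.T)*4;A=np.linalg.inv(C)
    Q=np.zeros((3,3));Q[:2,:2]=A;Q[:2,2]=Q[2,:2]=-A@mu;Q[2,2]=mu@A@mu-1
    w,V=np.linalg.eigh(Q);i=np.argsort(-w);w=w[i];V=V[:,i]  # w0>=w1>0>w2
    out=[]
    for s in(1,-1):
        nn=V@np.array([s*np.sqrt((w[0]-w[1])/(w[0]-w[2])),0,np.sqrt((w[1]-w[2])/(w[0]-w[2]))])
        N=E[:3,:3]@(nn*[1,-1,-1])
        if N[0]<0:N=-N
        out.append(N)
    return out
E
python3 - <<'E'
from h import *
np.set_printoptions(precision=4,suppress=True)
D=np.load("pics/lift.npz")
c,V,e,m=glass("scene",D["s"],D["sd"],(240,218,262,242))
for N in circpose("scene",m):print("circ",N,np.arcsin(N[2]),np.arctan2(N[1],N[0]))
c2,V2,e2,m2=glass("top",D["t"],D["td"],(212,162,240,182))
for N in circpose("top",m2):print("circ",N,np.arcsin(N[2]),np.arctan2(N[1],N[0]))
print(tri(e2[0],e[0]))
T=np.load("pics/top0.npz");
for n,b in(("top",(218,168,237,184)),("scene",(240,248,262,270))):
    S=np.load(f"pics/{n}0.npz");_,_,_,mm=glass(n,S["p"],[S["d"]],b)
    for N in circpose(n,mm):print("circ0",N,np.arcsin(N[2]),np.arctan2(N[1],N[0]))
E
```

```text
scene centroid [0.5736 0.1871 0.1909] normal [ 0.755 -0.173  0.632] elev 0.684 yaw -0.225 N 109 rms 0.0008 ell ((252.98423767089844, 229.55947875976562), (12.097611427307129, 16.714384078979492), 26.500619888305664)
circ [ 0.1254 -0.9552 -0.268 ] -0.2713365183043677 -1.4402139509258671
circ [ 0.7234 -0.0909  0.6844] 0.753845583507707 -0.12505688198931347
top centroid [0.5715 0.1814 0.1891] normal [ 0.749 -0.167  0.641] elev 0.695 yaw -0.219 N 50 rms 0.0013 ell ((224.66659545898438, 172.4322967529297), (8.508407592773438, 13.17800235748291), 108.3265609741211)
circ [ 0.6658 -0.3076  0.6798] 0.7474302936869447 -0.4328394757731348
circ [ 0.7725 -0.2121 -0.5985] -0.6416093592947413 -0.2679854131772892
(array([0.5705, 0.1837, 0.1869]), np.float64(0.0019067625699766963))
top centroid [0.573  0.1872 0.0523] normal [ 0.803 -0.178  0.568] elev 0.605 yaw -0.218 N 54 rms 0.0025 ell ((226.11611938476562, 174.962646484375), (7.921359062194824, 13.310040473937988), 96.51641845703125)
circ0 [ 0.7283 -0.1126  0.676 ] 0.7422926828276168 -0.1533459275222038
circ0 [ 0.825  -0.0236 -0.5647] -0.6000676057902367 -0.02856926313743031
scene centroid [0.5751 0.1896 0.0538] normal [ 0.765 -0.195  0.614] elev 0.661 yaw -0.25 N 99 rms 0.0016 ell ((253.30862426757812, 258.9833068847656), (11.985345840454102, 15.817329406738281), 27.072669982910156)
circ0 [ 0.0625 -0.9281 -0.367 ] -0.3757292624706303 -1.503524302327895
circ0 [ 0.6602 -0.0643  0.7483] 0.8455049881328921 -0.09708996010389555
```

```bash
python3 - <<'E'
from h import *
np.set_printoptions(precision=4,suppress=True)
T=np.load("pics/top0.npz")
for n,D in(("top",T),("scene",np.load("pics/scene0.npz"))):
    X=pcl(n,D["d"]);m=(X[...,2]>.40)&(X[...,2]<.64)&(X[...,0]>.70)&(X[...,0]<.95)&(X[...,1]<-.02)&(X[...,1]>-.16)
    h=cv2.cvtColor(D["p"],cv2.COLOR_RGB2HSV).astype(int)
    w=m&(h[...,2]>185)&(h[...,1]<70)
    x=X[w];print(n,w.sum(),x.min(0),x.max(0),np.median(x,0))
    b=m&~w;x=X[b];print("body",b.sum(),x.min(0),x.max(0),np.median(x,0))
    # column
# column: dark clamp / grey; points z .1-.55 near y +.14
X=pcl("top",T["d"])
m=(X[...,2]>.57)&(X[...,2]<.62)&(X[...,0]>.65)&(X[...,1]>.05)&(X[...,1]<.25);print("coltop",m.sum(),X[m].mean(0),X[m].min(0),X[m].max(0))
t=T["p"];w=(t[...,0]>180)&(t[...,1]>160)&(t[...,2]>130);w[:,:285]=0;w[:,325:]=0;w[:80]=0;w[115:]=0
c,_=cv2.findContours(w.astype(np.uint8),0,1);c=max(c,key=len);pts=[]
for u,v in c[:,0]: pts.append([u,v])
pts=np.array(pts);low=np.array([[u,pts[pts[:,0]==u,1].max()] for u in np.unique(pts[:,0])]);print(low.tolist())
a=np.array([onz("top",u,v+.5,.468)[:2] for u,v in low if v>85]);s=np.linalg.lstsq(np.c_[2*a,np.ones(len(a))],(a**2).sum(1),rcond=None)[0];print("ring",s[:2],np.sqrt(s[2]+s[:2]@s[:2]))
# stand board centre / base
print("base of column",onz("top",237,125,.03))
E
```

```text
top 155 [ 0.7521 -0.1042  0.4683] [ 0.8291 -0.0294  0.4825] [ 0.7668 -0.0594  0.4752]
body 584 [ 0.7491 -0.1132  0.4617] [ 0.833  -0.0201  0.5605] [ 0.7862 -0.0685  0.5488]
scene 165 [ 0.7653 -0.0944  0.4635] [ 0.8388 -0.0227  0.5346] [ 0.8121 -0.0412  0.4753]
body 596 [ 0.7624 -0.105   0.4624] [ 0.8414 -0.0207  0.5572] [ 0.8043 -0.0488  0.5262]
coltop 72 [0.7704 0.1527 0.5876] [0.7599 0.142  0.5708] [0.7847 0.1643 0.5946]
[[291, 96], [292, 98], [293, 100], [294, 101], [295, 102], [296, 102], [297, 103], [298, 104], [299, 104], [300, 105], [301, 105], [302, 105], [303, 105], [304, 105], [305, 105], [306, 105], [307, 105], [308, 105], [309, 105], [310, 104], [311, 104], [312, 103], [313, 103], [314, 102], [315, 101], [316, 100], [317, 99]]
ring [ 0.7973 -0.0705] 0.04408741528736679
base of column [0.7728 0.1514 0.03  ]
```

```bash
cat > goal.py <<'E'
from h import *
np.set_printoptions(precision=4,suppress=True)
g=np.load("grasp.npz");off,Rg=g["off"],R.from_quat(g["q"])
th=.69;yaw=-.057;el=.568
G=np.array([.6376,-.0648,.117])
def glassof(p,r):
    H=r*Rg;return p+r.apply(off)+H.apply([.1+.012*np.cos(th),0,.012*np.sin(th)]),H.apply([np.cos(th),0,np.sin(th)])
def goal(dG=0,dyaw=0,del_=0):
    H=R.from_euler("z",yaw+dyaw)*R.from_euler("y",-(el+del_-th));r=H*Rg.inv()
    p0,_=glassof(np.zeros(3),r);return G+dG-p0,r
E
python3 - <<'E'
from goal import *
print(glassof(*tq()))
P,r=goal();print(P,r.as_matrix());delta(P,r)
E
```

```text
(array([0.5714, 0.1853, 0.1901]), array([ 0.7539, -0.1668,  0.6354]))
[ 0.5487 -0.0586  0.1035] [[-0.1183  0.0596  0.9912]
 [ 0.0108  0.9982 -0.0588]
 [-0.9929  0.0037 -0.1187]]
tcp [0.4869 0.2052 0.1659] delta tool mm [  62.  -244.   118.1] rotvec [-0.1615  0.1208 -0.0081] deg 11.6 axes
 [[ 0.002  0.22   0.976]
 [ 0.002  0.976 -0.22 ]
 [-1.     0.002  0.002]]
```

```bash
python3 -m inch '[[0,-10,0,-0.04,0.03,0],[0,-25,0,-0.04,0.03,0],[0,-30,0,-0.04,0.03,0],[0,-30,5,-0.04,0.03,0],[0,-30,5,0,0,0],[0,-30,5,0,0,0],[0,-20,5,0,0,0],[0,0,0,0,0,0]]'; python3 - <<'E'
from goal import *
P,r=goal();delta(P,r);print(glassof(*tq()))
E
```

```text
time_s: 10.75
tcp_pos: [0.488, 0.0249, 0.1593]
ee_rot: [0.661, 0.023, 0.75, -0.013]
contact_force: [0.3, 0.0, -0.5]
finger_gap: 0.0129
tcp [0.488  0.0249 0.1593] delta tool mm [ 46.3 -80.9  71.2] rotvec [ 0.0095 -0.0066 -0.0067] deg 0.8 axes
 [[-0.124  0.051  0.991]
 [ 0.018  0.999 -0.049]
 [-0.992  0.012 -0.125]]
(array([0.577 , 0.0193, 0.1722]), array([ 0.8453, -0.0451,  0.5324]))
```

```bash
python3 -m inch '[[5,-15,10,0.009,-0.006,-0.006],[8,-20,15,0,0,0],[8,-20,15,0,0,0],[8,-12,12,0,0,0],[5,-5,5,0,0,0],[0,0,0,0,0,0],[0,0,0,0,0,0]]'; python3 - <<'E'
from goal import *
P,r=goal();delta(P,r);print(glassof(*tq()))
E
```

```text
time_s: 11.45
tcp_pos: [0.5391, -0.051, 0.1137]
ee_rot: [0.663, 0.022, 0.748, -0.017]
contact_force: [0.1, -0.6, -1.2]
finger_gap: 0.0128
tcp [ 0.5391 -0.051   0.1137] delta tool mm [ 8.9 -7.1 11.1] rotvec [ 0.0038 -0.0013  0.0007] deg 0.2 axes
 [[-0.12   0.056  0.991]
 [ 0.01   0.998 -0.055]
 [-0.993  0.004 -0.12 ]]
(array([ 0.6281, -0.0569,  0.1271]), array([ 0.8425, -0.0447,  0.5369]))
```

```bash
python3 -m inch '[[5,-4,6,0.003,-0.001,0],[4,-3,4,0,0,0],[0,0,0,0,0,0],[0,0,0,0,0,0]]'; python3 - <<'E'
from goal import *
P,r=goal();delta(P,r);print(glassof(*tq()))
a=[get_image("top") for _ in range(8)];b=[get_image("scene") for _ in range(8)]
np.savez("pics/end1.npz",t=a[0][0],s=b[0][0],td=[x[1] for x in a],sd=[x[1] for x in b])
crop(a[0][0],255,85,335,205,5,"pics/e_t.png");crop(b[0][0],130,120,270,260,5,"pics/e_s.png")
E
```

```text
time_s: 11.85
tcp_pos: [0.5482, -0.0564, 0.1035]
ee_rot: [0.664, 0.022, 0.747, -0.017]
contact_force: [0.0, -0.8, -1.3]
finger_gap: 0.0126
tcp [ 0.5482 -0.0564  0.1035] delta tool mm [-0.1 -2.1  0.6] rotvec [ 0.0041  0.0006 -0.0002] deg 0.2 axes
 [[-0.118  0.056  0.992]
 [ 0.011  0.998 -0.055]
 [-0.993  0.004 -0.118]]
(array([ 0.6371, -0.0623,  0.117 ]), array([ 0.8414, -0.045 ,  0.5385]))
```

View pics/e_t.png

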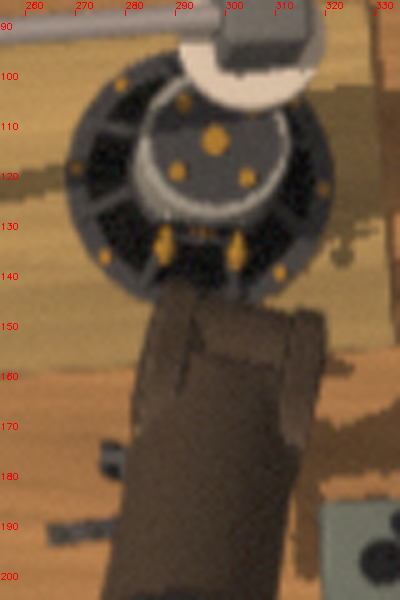

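View pics/e_s.png

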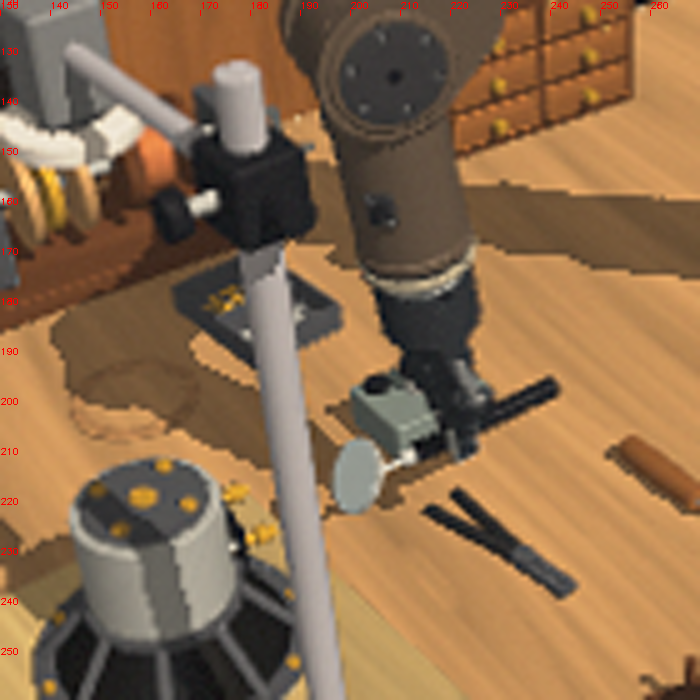

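The glass is at (201,214) in the scene view, facing the terminal side with nothing touching the loudspeaker or stand. Next I'll measure the pose with averaged depth and check the line of sight.

```bash
python3 - <<'E'
from goal import *
D=np.load("pics/end1.npz")
c,V,e,m=glass("scene",D["s"],D["sd"],(194,206,208,224))
print("centre from ellipse on predicted depth:",e[0],"proj of predicted",proj("scene",glassof(*tq())[0]),proj("scene",G))
X=pcl("top",np.median(D["td"],0));x=X[140:200,270:325].reshape(-1,3);x=x[(x[:,2]>.1)]
L=np.array([.797,-.07,.46]);g=G
# distance to lens-glass line
d=(L-g)/np.linalg.norm(L-g);q=x-g;t=q@d;dist=np.linalg.norm(q-np.outer(t,d),axis=1);i=dist.argmin();print("nearest arm to sight line",x[i],dist[i],"max x",x[x[:,0].argmax()])
Y=pcl("scene",np.median(D["sd"],0));
# driver/mark sanity from averaged depth top: post & pot
pot=X[100:130,280:315].reshape(-1,3);pot=pot[abs(pot[:,2]-.166)<.006];print("pot",pot.mean(0))
E
```

```text
scene centroid [ 0.6392 -0.0598  0.1188] normal [ 0.841 -0.052  0.538] elev 0.568 yaw -0.062 N 72 rms 0.0007 ell ((201.1430206298828, 214.86241149902344), (9.351787567138672, 14.402552604675293), 12.802216529846191)
centre from ellipse on predicted depth: (201.1430206298828, 214.86241149902344) proj of predicted [201.2649 214.5771] [200.8566 214.3374]
nearest arm to sight line [ 0.5699 -0.0147  0.1912] 0.10555743355616956 max x [ 0.6442 -0.0319  0.4807]
pot [ 0.7906 -0.0733  0.1639]
```

```bash
python3 -m inch '[[0,-2.5,0.5,0,0,0],[0,0,0,0,0,0],[0,0,0,0,0,0],[0,0,0,0,0,0]]'; python3 - <<'E'
from goal import *
P,r=goal();delta(P,r);g,n=glassof(*tq());print(g,n)
# ray reflection check: where lens ray reflects to, mark plane
M=np.array([.7374,-.0713,.117]);L=np.array([.797,-.07,.46])
Mi=M-2*((M-g)@n)*n; d=Mi-L; t=((g-L)@n)/(d@n); hit=L+t*d; print("mark seen on glass at offset mm",(hit-g)*1000)
b=[get_image("scene") for _ in range(8)];a,_=get_image("top")
c,V,e,m=glass("scene",b[0][0],[x[1] for x in b],(194,206,208,224))
cv2.imwrite("pics/fin_s.png",b[0][0][:,:,::-1]);cv2.imwrite("pics/fin_t.png",a[:,:,::-1])
o=observe();print(o["qvel"],o["time_s"],o["finger_gap"])
E
```

```text
time_s: 13.05
tcp_pos: [0.5485, -0.0596, 0.1034]
ee_rot: [0.664, 0.022, 0.747, -0.017]
contact_force: [0.0, 0.2, -1.2]
finger_gap: 0.0128
tcp [ 0.5485 -0.0596  0.1034] delta tool mm [-0.1  1.   0.1] rotvec [ 0.0036  0.0006 -0.0001] deg 0.2 axes
 [[-0.118  0.056  0.991]
 [ 0.011  0.998 -0.055]
 [-0.993  0.004 -0.118]]
[ 0.6374 -0.0655  0.117 ] [ 0.8414 -0.0453  0.5385]
mark seen on glass at offset mm [ 0.1049  0.5181 -0.1203]
scene centroid [ 0.6398 -0.0632  0.1182] normal [ 0.844 -0.051  0.534] elev 0.563 yaw -0.06 N 77 rms 0.0007 ell ((200.72055053710938, 214.41464233398438), (9.683670043945312, 14.63280963897705), 14.376914978027344)
[ 0.0007  0.0002 -0.0002  0.001  -0.0002 -0.0003 -0.0006] 13.5 0.012686635770325602
```

View pics/fin_s.png

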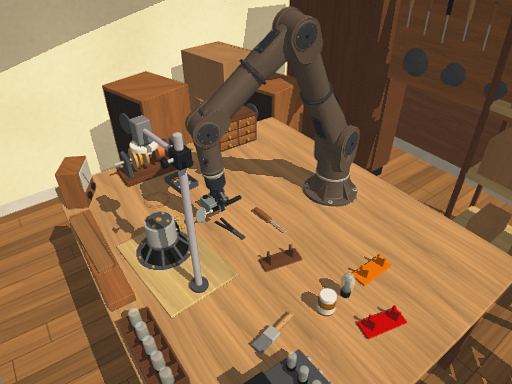

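View pics/fin_t.png

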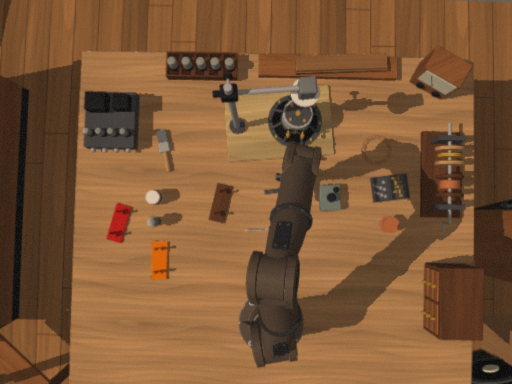

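The mirror is at its target at (201,214) in the scene view. The rest at (222,203) in the top view is empty, and everything else is where it started. The arm is still, so I'm handing in.

```bash
python3 -c "
from workcell import finish_job;print(finish_job())"
```

```text
the job is handed in; nothing more can be done
None
```

I pressed the ring-light plunger down to its stop and let it come back up. I then lifted the mirror from the dark wooden rest and handed the job in at 13.5 s with the mirror held still in front of the polarity mark.

**Plunger:** The fingertips stopped moving about 9–10 mm down, with the force rising steeply. The last of the three pushes was harder than needed, with the wrist force at about 112 N (limit 120 N). The pictures afterwards show the plunger up and the box where it was. I had no direct sign that the light came on.

**Mirror position:** The arm's own pose puts the centre of the glass at (0.637, -0.066, 0.117) m. That is 100 mm out from the mark and level with it, with the mark predicted about 0.5 mm from mid-glass. This uses driver and lens positions measured from the pictures, good to about 2 mm.

**Mirror angle:** The final depth images give the glass tilted up 0.563 rad against a wanted 0.568, and turned -0.060 rad against about -0.055.

**Disagreements:**
- The scene camera puts the glass 2–2.5 mm off the arm's figure, about what it showed just after the lift, so I took it as calibration error.
- The driver's turn came out at -0.03 rad from the posts alone and about -0.067 from the bolts and screws; I used -0.065.
- Fitting the glass as an ellipse gave tilts up to about 0.15 rad off, so I used the averaged depth instead.

In the last pictures the loudspeaker, stand and other things look unmoved. I did not see the mark through the ring-light camera, because it gives no picture.

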